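Lay the two shafts in their V-notched rests

TASK

Lay the two bare steel shafts in the wooden rests: the thick shaft in the rest with the wide V-notches and the thin shaft in the rest with the narrow V-notches. Each shaft lies across both notches of its rest, about centred, cradled so that it cannot roll. Set them down, do not drop them from a height, and let go.

Things in the scene. Friction and masses are not known exactly. Their poses are not given: they have to be found in the camera images.
- shaft_thick_mid (a point): The thick shaft: a plain round steel bar, 34 mm in diameter, 150 mm long, about 0.35 kg, loose, at the start lying on the worktop. The point is its centre (on its axis, half-way along, 17 mm above the worktop at the start); its x axis runs along the shaft, y and z turn as it rolls.
- shaft_thin_mid (a point): The thin shaft: a plain round steel bar, 18 mm in diameter, 150 mm long, about 0.22 kg, loose, at the start lying on the worktop. The point is its centre (on its axis, half-way along, 9 mm above the worktop at the start); its x axis runs along the shaft, y and z turn as it rolls.
- rest_wide_seat (a point): Rest with wide notches: fixed pale wooden stand, base 110 x 72 x 10 mm, two upright cheeks 14 mm thick, 68 mm wide, tops 48 mm above worktop, 78 mm clear between them. Each has a 90 degree V-notch in its top, 48 mm wide, 24 mm deep. Point: where the thick shaft's centre comes when cradled and centred, 48 mm above the worktop, over the base's middle. x runs through both notches, z up.
- rest_narrow_seat (a point): Rest with narrow notches: fixed pale wooden stand, base 110 x 72 x 10 mm, two upright cheeks 14 mm thick, 68 mm wide, tops 50 mm above worktop, 78 mm clear between them. Each has a 90 degree V-notch in its top, 30 mm wide, 15 mm deep. Point: where the thin shaft's centre comes when cradled and centred, 48 mm above the worktop, over the base's middle. x runs through both notches, z up.

How it is judged:
By the outcome, as a careful person would: the job done as asked, in the order asked, and still so for the second after the job is handed in, with the robot touching nothing.
It also fails if it takes over 54 s, if anything falls off the work surface, if the arm or the gripper's body presses on something with over 40 N, if the wrist force passes 120 N, or if a joint passes its speed limit or range.

ROBOT

A 6-joint arm with a two-finger parallel gripper is mounted at the origin on a cart in front of the work surface, level with it; the furniture and walls round the work are solid. World frame = base frame: x ahead of the robot, y to its left, z up, the work surface at z = 0. Lengths are in m, angles in rad, forces in N, time in s.
With the tool pointing down it reaches from about 0.225 to 0.875 m from the base axis. Payload 3.4 kg.
Tool frame: the origin (TCP) lies at the very end of the fingers, on their centre line; the grasp point (between the pads) lies 19 mm behind it; z points along the fingers, y is the line along which they close (so a half turn about z gives the same grasp; the last joint's range is limited). The gripper opens to 85 mm and grips with 20 to 120 N. Pads are 22 mm wide; open, the fingers measure 114 mm over their backs; the gripper's body (76 mm by 85 mm) begins 54 mm behind the grasp point. The pads swing forward as they close: fully open they stand 13 mm farther back than shut.
Start: joints at [1.061, 0.276, 1.505, -0, 1.361, -0.121], TCP at [0.218, 0.532, 0.231] pointing down, gripper open.
Joint ranges: [-2.89, 2.89], [-0.75, 2.08], [0.22, 2.7], [-1.18, 4.32], [0.11, 2.71], [-2.7, 2.7]. Speed limits (rad/s): [2.57, 2.57, 3.14, 3.14, 3.14, 3.14].

INTERFACE

Orientations are given as a unit quaternion [w, x, y, z].
In Python, from rig import manip, get_image, camera_info gives the robot as it stands. The module is installed in compiled form; this text tells all that it offers.
- The arm moves only by the shell command python3 -m crank 'ROWS' [FORCE]. ROWS is a JSON object of lists of equal length, an entry for each row: "translation": the shift along the tool's x, y, z in mm, a list of three; "roll": the turn about the tool's z in rad; "fingers": the opening, from 0 (shut) to 1 (fully open). A call has 1 to 8 rows; each row shifts and turns the commanded pose from where the row before left it, along the tool's axes as they then stand; what a row does not reach is not made up. A row lasts 1/10 s, in which the tool goes at most 50 mm and 8.59 degrees, less where a joint would pass 70% of its speed; a pose out of reach is approached as far as the arm can. A call is refused whole if a number of a shift passes 50 or a number of a turn 0.15, either way. A call with a gripper value outside its range is refused whole. The fingers move at their own pace and stop on an object; FORCE is the grip in N (left out, the last holds). Time passes only in rows, so rows that do not move let the fingers close. It gives the time, the measured TCP pose, the force, the opening and the grip force at its end, in the units of the state.
- manip.get_state(): the state, without advancing time (a new reading comes with each control period).
- get_image(name): name is "scene" or "top"; returns the picture (480x640x3 uint8, blue, green, red); there is no depth.
- camera_info(name): a dict with "mtx" (3x3 intrinsics, pixels), "D" ([k1, k2, p1, p2, k3] as OpenCV has them; the pictures are not rectified), "rvec" (rotation vector, rad) and "tvec" (3), from world to camera coordinates, as OpenCV has them. Camera axes: x right, y down, z forward; pixel columns grow to the right and rows downward; lengths in m; the calibration is good to about 2 mm. A picture is of the moment at which its call begins. camera_info takes no time and is no camera call.
- manip.sign_off(): hands the job in; it is judged then, once.
The state is a dict: "clock": time; "qpos": joint angles; "qd": joint speeds; "effort": joint torques, N m; "position": TCP position; "ee_rot": TCP orientation; "contact_force": force on the tool from outside, world axes, zero at the start; "moment": the same for the moment, N m; "width": finger opening in m; "gripper_force": force on a finger pad.
Only numpy, scipy, OpenCV 4.12 (cv2) and the standard library are available. Lean on these libraries where they do the work, as an engineer would, in place of code of your own. Each camera call takes 0.05 s, during which the arm holds its last target. There are 200 camera calls.

## Working session

There is one attempt and no reset: what is moved stays moved. The work goes in short steps, Python scripts to look and compute and a shell command to move; the robot and the scene stay as the last step left them, time stands still between calls to the robot, and variables do not carry over. Pictures are saved under pics/ and viewed, at most 10 in all, crops included, and the job is handed in when it is done.

```bash
mkdir -p pics
python3 - <<'E'
from rig import manip,get_image,camera_info
import cv2
for n in("scene","top"):
    cv2.imwrite(f"pics/{n}0.png",get_image(n)); print(n,camera_info(n))
print(manip.get_state())
E
```

```text
scene {'mtx': array([[522.97742582,   0.        , 318.22125865],
       [  0.        , 522.97742582, 237.95099116],
       [  0.        ,   0.        ,   1.        ]]), 'D': array([-0.05515026,  0.        ,  0.        ,  0.        ,  0.        ]), 'rvec': array([ 2.13681428, -1.05731197,  0.43867693]), 'tvec': array([-0.32554551,  0.32872853,  0.86808487])}
top {'mtx': array([[510.38762777,   0.        , 318.41662195],
       [  0.        , 510.38762777, 239.36045847],
       [  0.        ,   0.        ,   1.        ]]), 'D': array([-0.08823225,  0.        ,  0.        ,  0.        ,  0.        ]), 'rvec': array([ 2.19815538, -2.0186342 ,  0.21256334]), 'tvec': array([-0.03307814,  0.50767806,  1.16491344])}
{'clock': 0.1, 'qpos': array([ 1.06098239e+00,  2.76517706e-01,  1.50598054e+00, -1.14152441e-06,
        1.36073602e+00, -1.20973827e-01]), 'qd': array([-0.00155675, -0.00361658, -0.00110993,  0.00046073,  0.00061602,
       -0.0002813 ]), 'effort': array([ 2.12283179e-03, -4.17696834e+01, -2.46405351e+01, -2.16806793e-04,
        5.77975225e-03, -1.03966627e-05]), 'position': array([0.21775103, 0.53166492, 0.2305446 ]), 'ee_rot': array([-2.54074752e-04,  1.93197368e-01,  9.81159571e-01, -7.80488434e-04]), 'contact_force': array([-0.36154402,  0.07109284, -0.32048309]), 'moment': array([ 0.00755135, -0.01627763,  0.0755386 ]), 'gripper_force': 0.0, 'width': 0.08536523716685393}
```

View pics/scene0.png

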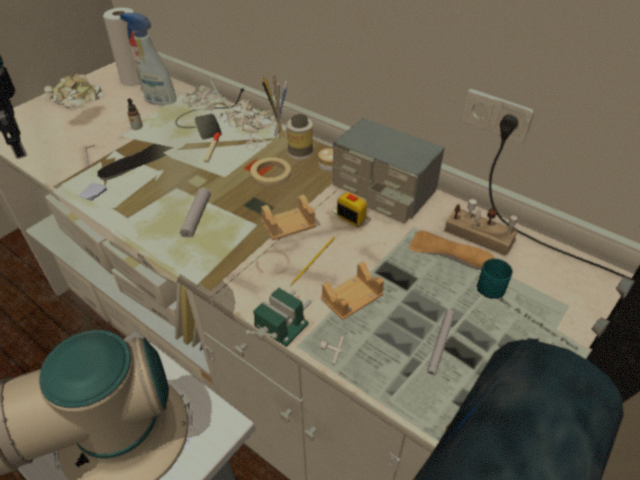

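View pics/top0.png

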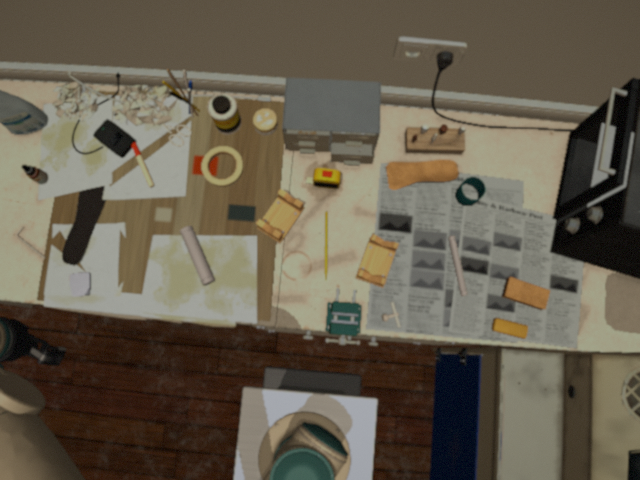

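The scene view shows the thick shaft at (195,212), the thin one at (440,341) and the rests at (289,217) and (352,292). In the top view the same things are at (197,255), (457,265), (280,215) and (378,260). Next I'll enlarge these areas and mask them.

```bash
cat > h.py <<'E'
import numpy as np,cv2
from rig import manip,get_image,camera_info
def ray(n,p):
    c=camera_info(n);R=cv2.Rodrigues(c["rvec"])[0]
    q=cv2.undistortPoints(np.float64(p).reshape(1,1,2),c["mtx"],c["D"])[0,0]
    d=R.T@np.r_[q,1];return -R.T@c["tvec"],d/np.linalg.norm(d)
def plane(n,p,z):
    o,d=ray(n,p);return o+d*(z-o[2])/d[2]
def tri(ps,pt):
    A=np.zeros((3,3));b=np.zeros(3)
    for n,p in(("scene",ps),("top",pt)):
        o,d=ray(n,p);M=np.eye(3)-np.outer(d,d);A+=M;b+=M@o
    return np.linalg.solve(A,b)
def proj(n,P):
    c=camera_info(n);return cv2.projectPoints(np.float64(P).reshape(-1,1,3),c["rvec"],c["tvec"],c["mtx"],c["D"])[0][:,0]
E
python3 - <<'E'
from h import *
s=cv2.imread("pics/scene0.png");t=cv2.imread("pics/top0.png")
def c(im,x,y,w,h,k=5): return cv2.resize(im[y:y+h,x:x+w],None,fx=k,fy=k,interpolation=cv2.INTER_CUBIC)
a=np.vstack([np.hstack([c(t,250,180,60,70),c(t,350,225,60,70)]) ])
b=np.hstack([c(s,255,185,70,60,4),c(s,315,255,75,70,4)[:240]])
W=max(a.shape[1],b.shape[1]);f=lambda i:cv2.copyMakeBorder(i,0,0,0,W-i.shape[1],0)
cv2.imwrite("pics/m.png",np.vstack([f(a),f(b)])[:600])
# shafts: grey low-saturation within boxes
for n,im,boxes in(("scene",s,[(170,180,220,245),(420,300,462,380)]),("top",t,[(170,215,225,295),(440,228,475,300)])):
  hsv=cv2.cvtColor(im,cv2.COLOR_BGR2HSV)
  for x0,y0,x1,y1 in boxes:
    sub=hsv[y0:y1,x0:x1]; print(n,(x0,y0),[sub[j,i].tolist() for j,i in[((y1-y0)//2,(x1-x0)//2+k) for k in range(-12,13,3)]])
print(proj("top",[[.218,.532,.23],[.3,0,0],[.3,.3,0]]),proj("scene",[[.218,.532,.23]]))
E
```

```text
scene (170, 180) [[28, 62, 156], [28, 60, 158], [17, 41, 142], [16, 38, 148], [16, 39, 138], [16, 37, 117], [18, 50, 77], [27, 77, 149], [29, 71, 158]]
scene (420, 300) [[35, 39, 123], [33, 41, 123], [30, 37, 125], [14, 43, 132], [14, 34, 143], [17, 35, 130], [28, 41, 88], [28, 48, 64], [27, 45, 62]]
top (170, 215) [[28, 45, 153], [27, 50, 149], [17, 41, 132], [13, 39, 152], [16, 39, 151], [15, 43, 132], [16, 45, 97], [27, 64, 143], [28, 60, 148]]
top (440, 228) [[30, 16, 126], [34, 15, 118], [33, 19, 122], [15, 37, 110], [16, 36, 148], [16, 44, 123], [24, 21, 61], [18, 22, 57], [20, 30, 51]]
[[ 46.98057531 340.92191207]
 [315.22824406 328.65170277]
 [192.20590033 317.59439183]] [[ 21.94156692 151.03604073]]
```

View pics/m.png

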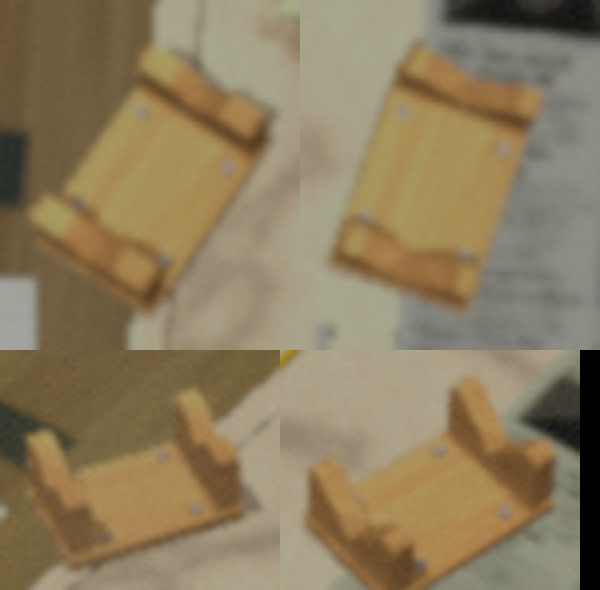

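Upscaled: the left rest, at top (280,217), has the narrow notches, and the right rest, at top (377,261), has the wide ones. The base screws are visible in both views. In the top crop they are at (142,112), (227,167), (78,203), (163,260) for the left rest and (403,113), (503,149), (365,216), (466,252) for the right.

Run:
```python
from h import *
P=lambda u,o,k:(np.float64(u)+.5)/k-.5+np.float64(o)
def axis(n,pa,pb,z):
    v=plane(n,pa,z)-plane(n,pb,z);return np.arctan2(v[1],v[0])
for nm,to,T,so,S,pk in(("narrow",(250,180),[(142,112),(227,167),(78,203),(163,260)],(255,185),[(162,105),(105,187)],None),
  ("wide",(350,225),[(103,113),(203,149),(65,216),(166,252)],(315,255),[(160,100),(140,216)],((188,30),(112,50)))):
    T=P(T,to,5);S=P(S,so,4)
    c=tri(S.mean(0),T.mean(0)); cz=plane("top",T.mean(0),.01)
    print(nm,"tri",c.round(4),"plane",cz.round(4),"scene plane",plane("scene",S.mean(0),.01).round(4),"axis",axis("top",T[:2].mean(0),T[2:].mean(0),.01).round(3),"perp",axis("top",T[[0,2]].mean(0),T[[1,3]].mean(0),.01).round(3))
    if pk: print(" peak",tri(P(pk[0],so,4),P(pk[1],to,5)).round(4))
    a=axis("top",T[:2].mean(0),T[2:].mean(0),.01)
R={}
for n,boxes in(("scene",[(172,182,218,242),(424,302,460,380)]),("top",[(174,220,222,292),(444,230,472,300)])):
  im=cv2.GaussianBlur(cv2.imread(f"pics/{n}0.png"),(3,3),0);hsv=cv2.cvtColor(im,cv2.COLOR_BGR2HSV)
  for nm,(x0,y0,x1,y1) in zip(("thick","thin"),boxes):
    m=cv2.inRange(hsv[y0:y1,x0:x1],(8,25,70),(22,60,190))
    m=cv2.morphologyEx(m,cv2.MORPH_OPEN,np.ones((3,3)))
    k=max(cv2.findContours(m,0,1)[0],key=cv2.contourArea)
    r=cv2.minAreaRect(k);b=cv2.boxPoints(r)+[x0,y0]
    e=[b[:2].mean(0),b[2:].mean(0)] if np.linalg.norm(b[0]-b[1])<np.linalg.norm(b[1]-b[2]) else [b[[1,2]].mean(0),b[[3,0]].mean(0)]
    e.sort(key=lambda p:p[1]);R[n,nm]=e
    print(n,nm,np.round(e,1).tolist(),r[1])
for nm,z in(("thick",.017),("thin",.009)):
    s,t=R["scene",nm],R["top",nm]
    A,B=[tri(s[i],t[i]) for i in(0,1)];m=tri(np.mean(s,0),np.mean(t,0))
    print(nm,A.round(4),B.round(4),"mid",m.round(4),"len",np.linalg.norm(A-B).round(4),"topplane",plane("top",np.mean(t,0),z).round(4),"ax",axis("top",t[0],t[1],z).round(3),axis("scene",s[0],s[1],z).round(3))
q=manip.get_state()["ee_rot"]
print(cv2.Rodrigues(np.zeros(3))[0].shape)
from scipy.spatial.transform import Rotation as Ro
print(Ro.from_quat(q[[1,2,3,0]]).as_matrix().round(3))
```

```text
narrow tri [0.5657 0.1118 0.0106] plane [0.5669 0.1109 0.01  ] scene plane [0.5651 0.113  0.01  ] axis -0.498 perp 1.064
wide tri [ 0.4747 -0.1349  0.0098] plane [ 0.4754 -0.1356  0.01  ] scene plane [ 0.4736 -0.1344  0.01  ] axis -0.281 perp 1.305
 peak [ 0.5324 -0.1168  0.0447]
scene thick [[205.4, 188.6], [184.8, 235.8]] (13.11250114440918, 51.476585388183594)
scene thin [[450.9, 310.0], [430.8, 372.9]] (10.0923490524292, 66.0550765991211)
top thick [[184.6, 226.7], [208.9, 282.8]] (61.049896240234375, 13.246910095214844)
top thin [[451.1, 234.8], [464.6, 295.3]] (62.0421028137207, 9.002612113952637)
thick [0.518  0.3406 0.0282] [0.3851 0.269  0.0103] mid [0.4512 0.3056 0.0164] len 0.152 topplane [0.4522 0.3047 0.017 ] ax 0.531 0.535
thin [ 0.5562 -0.3164  0.0138] [ 0.4079 -0.3543  0.0121] mid [ 0.4815 -0.3359  0.0093] len 0.1531 topplane [ 0.4826 -0.3372  0.009 ] ax 0.252 0.246
(3, 3)
[[-0.925  0.379 -0.001]
 [ 0.379  0.925 -0.001]
 [ 0.    -0.002 -1.   ]]
```

```bash
python3 -m crank '{"translation":[[0,0,0],[0,0,0],[0,0,0],[0,0,0],[0,0,0],[0,0,0],[0,0,0]],"roll":[-0.15,-0.15,-0.15,-0.15,-0.15,-0.15,-0.02],"fingers":[1,1,1,1,1,1,1]}' 40
python3 -m crank '{"translation":[[-12,-45,0],[-12,-45,0],[-12,-45,0],[-12,-45,0],[-13,-45,0],[-13,-45,0],[-13,-44,0],[0,0,0]],"roll":[0,0,0,0,0,0,0,0],"fingers":[1,1,1,1,1,1,1,1]}'
cat >> h.py <<'E'
from scipy.spatial.transform import Rotation as Ro
def go(x,y,z,ax):
    s=manip.get_state();q=s["ee_rot"];M=Ro.from_quat(q[[1,2,3,0]]).as_matrix()
    a=np.arctan2(M[1,0],M[0,0]);d=(ax-a+np.pi/2)%np.pi-np.pi/2
    D=np.r_[x,y,z]-s["position"]
    M2=M@Ro.from_euler("z",-d).as_matrix()
    print("t",round(s["clock"],2),"pos",s["position"].round(4),"roll",round(-d,3),"mm now",(M.T@D*1e3).round(1),"after roll",(M2.T@D*1e3).round(1),"F",s["contact_force"].round(1),"w",round(s["width"],4),"q6",s["qpos"][5].round(2),"zaxis",M[:,2].round(3),"g",s["gripper_force"])
E
python3 -c "
from h import *
go(.4515,.305,.004,.53)"
```

```text
clock: 0.8
position: [0.2179, 0.5318, 0.2308]
ee_rot: [-0.0, -0.263, 0.965, -0.0]
contact_force: [0.1, 0.2, 0.7]
width: 0.0853
gripper_force: 0.0
clock: 1.6
position: [0.4562, 0.3016, 0.231]
ee_rot: [0.001, -0.258, 0.966, -0.001]
contact_force: [0.0, 0.4, -1.0]
width: 0.0854
gripper_force: 0.0
t 1.6 pos [0.4562 0.3016 0.231 ] roll -0.008 mm now [  2.6   6.  226.9] after roll [  2.5   6.  226.9] F [ 0.   0.4 -1. ] w 0.0854 q6 -1.63 zaxis [ 0.002 -0.002 -1.   ] g 0.0
```

```bash
python3 -m crank '{"translation":[[0,0,40],[0,0,40],[0,0,40],[0,0,40],[0,0,0]],"roll":[0,0,0,0,0],"fingers":[1,1,1,1,1]}'
python3 - <<'E'
from h import *
go(.4515,.305,.004,.53)
a=get_image("scene")[130:290,110:270];b=get_image("top")[175:335,110:270]
cv2.imwrite("pics/g1.png",cv2.resize(np.hstack([a,b]),None,fx=2.5,fy=2.5,interpolation=2))
E
```

```text
clock: 2.1
position: [0.4473, 0.3038, 0.0665]
ee_rot: [-0.006, -0.262, 0.965, -0.001]
contact_force: [-0.3, -1.0, -0.2]
width: 0.0857
gripper_force: 0.0
t 2.1 pos [0.4473 0.3038 0.0665] roll -0.0 mm now [-5.1 -1.1 62.4] after roll [-5.1 -1.1 62.4] F [-0.3 -1.  -0.2] w 0.0857 q6 -1.63 zaxis [-0.011 -0.005 -1.   ] g 0.0
```

View pics/g1.png

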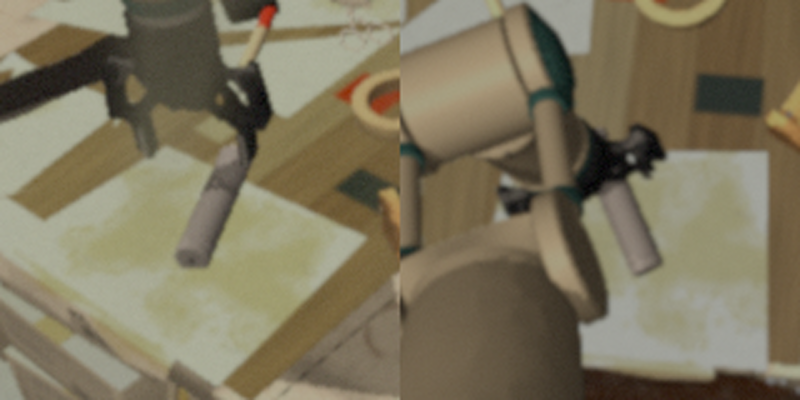

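The open fingers, at (148,140) and (245,150) in the left crop, straddle the thick shaft's upper half and are still above it. I'll continue down.

```bash
python3 -m crank '{"translation":[[0,0,20],[0,0,20],[0,0,12],[0,0,6],[0,0,2],[0,0,0],[0,0,0],[0,0,0]],"roll":[0,0,0,0,0,0,0,0],"fingers":[1,1,1,1,1,1,1,1]}'
python3 -c "
from h import *
go(.4515,.305,.004,.53)"
```

```text
clock: 3.0
position: [0.4526, 0.3057, 0.012]
ee_rot: [0.001, -0.262, 0.965, 0.0]
contact_force: [-0.8, -0.3, -0.0]
width: 0.0857
gripper_force: 0.0
t 3.0 pos [0.4526 0.3057 0.012 ] roll 0.001 mm now [ 1.3 -0.1  8. ] after roll [ 1.3 -0.1  8. ] F [-0.8 -0.3 -0. ] w 0.0857 q6 -1.64 zaxis [ 0.001  0.001 -1.   ] g 0.0
```

Excellent alignment. Down 8 mm, then close.

```bash
python3 -m crank '{"translation":[[0,0,5],[0,0,3],[0,0,0],[0,0,0],[0,0,0],[0,0,0],[0,0,0],[0,0,0]],"roll":[0,0,0,0,0,0,0,0],"fingers":[1,1,1,0.3,0.3,0.3,0.3,0.3]}' 50
python3 -m crank '{"translation":[[0,0,0],[0,0,0],[0,0,0],[0,0,0],[0,0,0],[0,0,0]],"roll":[0,0,0,0,0,0],"fingers":[0.2,0,0,0,0,0]}' 70
python3 -c "
from h import *
go(.4515,.305,.004,.53)"
```

```text
clock: 3.8
position: [0.4523, 0.3055, 0.0037]
ee_rot: [0.0, -0.263, 0.965, -0.0]
contact_force: [-0.3, -1.1, 2.9]
width: 0.0327
gripper_force: 49.5
clock: 4.4
position: [0.4523, 0.3055, 0.0037]
ee_rot: [0.0, -0.263, 0.965, 0.0]
contact_force: [-0.5, -1.2, 5.0]
width: 0.032
gripper_force: 69.0
t 4.4 pos [0.4523 0.3055 0.0037] roll 0.001 mm now [ 0.9 -0.  -0.3] after roll [ 0.9 -0.  -0.3] F [-0.5 -1.2  5. ] w 0.032 q6 -1.64 zaxis [ 0.001  0.    -1.   ] g 68.9702045917511
```

```bash
python3 -m crank '{"translation":[[0,0,-5],[0,0,-15],[0,0,-25],[0,0,-30],[0,0,-30],[0,0,-25],[0,0,-15],[0,0,0]],"roll":[0,0,0,0,0,0,0,0],"fingers":[0,0,0,0,0,0,0,0]}'
python3 -m crank '{"translation":[[0,0,0],[0,0,0],[0,0,0],[0,0,0],[0,0,0],[0,0,0],[0,0,0],[0,0,0]],"roll":[0.1,0.14,0.14,0.14,0.14,0.1,0.05,0],"fingers":[0,0,0,0,0,0,0,0]}'
python3 -c "
from h import *
go(.4750,-.1352,.14,-.281)"
```

```text
clock: 5.2
position: [0.453, 0.3061, 0.15]
ee_rot: [0.002, -0.262, 0.965, 0.001]
contact_force: [-0.1, 0.1, -3.8]
width: 0.0319
gripper_force: 69.8
clock: 6.0
position: [0.4509, 0.3049, 0.1464]
ee_rot: [-0.002, 0.139, 0.99, -0.001]
contact_force: [-1.1, -0.6, -2.9]
width: 0.0319
gripper_force: 69.8
t 6.0 pos [0.4509 0.3049 0.1464] roll 0.002 mm now [-144.3 -416.5    7. ] after roll [-145.3 -416.2    7. ] F [-1.1 -0.6 -2.9] w 0.0319 q6 -0.83 zaxis [-0.003 -0.001 -1.   ] g 69.81866240501404
```

```bash
python3 -m crank '{"translation":[[-5,-15,0],[-9,-27,0],[-13,-37,0],[-13,-37,0],[-13,-37,0],[-13,-37,0],[-13,-37,0],[-13,-37,0]],"roll":[0,0,0,0,0,0,0,0],"fingers":[0,0,0,0,0,0,0,0]}'
python3 -m crank '{"translation":[[-13,-37,0],[-13,-37,0],[-13,-37,0],[-9,-26,0],[-5,-15,0],[0,0,0],[0,0,0],[0,0,0]],"roll":[0,0,0,0,0,0,0,0],"fingers":[0,0,0,0,0,0,0,0]}'
python3 - <<'E'
from h import *
go(.4750,-.1352,.035,-.281)
a=get_image("scene")[200:360,270:430];b=get_image("top")[180:340,300:460]
cv2.imwrite("pics/g2.png",cv2.resize(np.hstack([a,b]),None,fx=2.5,fy=2.5,interpolation=2))
E
```

```text
clock: 6.8
position: [0.4667, 0.0241, 0.1478]
ee_rot: [-0.001, 0.138, 0.99, -0.0]
contact_force: [0.3, 0.4, -3.6]
width: 0.0323
gripper_force: 70.0
clock: 7.6
position: [0.4764, -0.133, 0.148]
ee_rot: [-0.001, 0.138, 0.99, 0.001]
contact_force: [-0.2, -0.8, -3.6]
width: 0.032
gripper_force: 70.1
t 7.6 pos [ 0.4764 -0.133   0.148 ] roll 0.003 mm now [  0.6  -2.6 113. ] after roll [  0.6  -2.6 113. ] F [-0.2 -0.8 -3.6] w 0.032 q6 -1.71 zaxis [-0.001  0.001 -1.   ] g 70.12003183364868
```

View pics/g2.png

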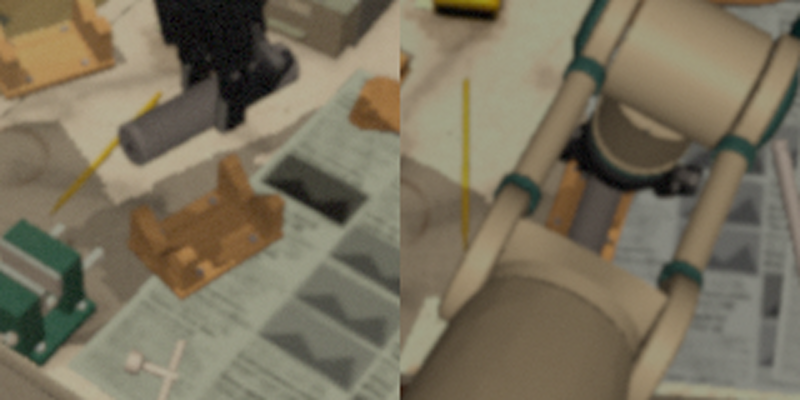

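The held shaft is level and aligned above the wide rest (left crop: shaft end at (140,145), rest at (205,230)). I'll descend.

```bash
python3 -m crank '{"translation":[[0,-2,15],[0,0,25],[0,0,25],[0,0,15],[0,0,8],[0,0,2],[0,0,0],[0,0,0]],"roll":[0,0,0,0,0,0,0,0],"fingers":[0,0,0,0,0,0,0,0]}'
python3 - <<'E'
from h import *
go(.4750,-.1352,.035,-.281)
E
python3 -m crank '{"translation":[[0,0,5],[0,0,5],[0,0,3],[0,0,2],[0,0,0],[0,0,0]],"roll":[0,0,0,0,0,0],"fingers":[0,0,0,0,0,0]}'
python3 - <<'E'
from h import *
go(.4750,-.1352,.035,-.281)
a=get_image("scene")[220:340,290:410];b=get_image("top")[190:310,320:440]
cv2.imwrite("pics/g3.png",cv2.resize(np.hstack([a,b]),None,fx=3.3,fy=3.3,interpolation=2))
E
```

```text
clock: 8.5
position: [0.4773, -0.1364, 0.0591]
ee_rot: [0.001, 0.139, 0.99, -0.0]
contact_force: [0.8, -0.9, -3.4]
width: 0.0318
gripper_force: 70.1
t 8.5 pos [ 0.4773 -0.1364  0.0591] roll 0.003 mm now [ 2.6  0.6 24.1] after roll [ 2.6  0.6 24.1] F [ 0.8 -0.9 -3.4] w 0.0318 q6 -1.71 zaxis [ 0.002 -0.001 -1.   ] g 70.14651417732239
clock: 9.1
position: [0.4765, -0.1363, 0.0432]
ee_rot: [-0.0, 0.139, 0.99, 0.0]
contact_force: [-0.2, 0.1, -3.3]
width: 0.0321
gripper_force: 70.1
t 9.1 pos [ 0.4765 -0.1363  0.0432] roll 0.002 mm now [1.7 0.7 8.2] after roll [1.7 0.7 8.2] F [-0.2  0.1 -3.3] w 0.0321 q6 -1.71 zaxis [-0.  0. -1.] g 70.14645338058472
```

View pics/g3.png

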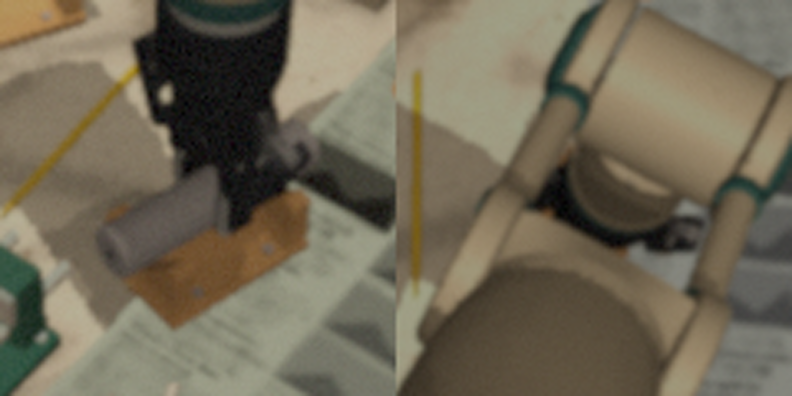

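The shaft is over the notches, with both ends overhanging about equally. I'll lower it gently to contact.

```bash
python3 -m crank '{"translation":[[2,0,2],[0,0,2],[0,0,1],[0,0,1],[0,0,0],[0,0,0]],"roll":[0,0,0,0,0,0],"fingers":[0,0,0,0,0,0]}'
python3 -m crank '{"translation":[[0,0,1],[0,0,0.5],[0,0,0],[0,0,0]],"roll":[0,0,0,0],"fingers":[0,0,0,0]}'
```

```text
clock: 9.8
position: [0.4746, -0.1358, 0.0373]
ee_rot: [0.0, 0.139, 0.99, 0.0]
contact_force: [-0.2, -0.2, -3.9]
width: 0.032
gripper_force: 70.1
clock: 10.2
position: [0.4745, -0.1358, 0.0358]
ee_rot: [0.0, 0.139, 0.99, 0.0]
contact_force: [0.1, 0.1, -2.6]
width: 0.0317
gripper_force: 70.1
```

```bash
python3 -m crank '{"translation":[[0,0,0.5],[0,0,0.5],[0,0,0],[0,0,0]],"roll":[0,0,0,0],"fingers":[0,0,0,0]}'
```

```text
clock: 10.6
position: [0.4748, -0.1356, 0.0351]
ee_rot: [0.0, 0.139, 0.99, 0.0]
contact_force: [0.6, 2.8, 0.9]
width: 0.032
gripper_force: 70.6
```

Contact: the rest now carries the shaft's weight. Release and retreat.

```bash
python3 -m crank '{"translation":[[0,0,0.5],[0,0,0],[0,0,0],[0,0,0],[0,0,0],[0,0,0],[0,0,0],[0,0,0]],"roll":[0,0,0,0,0,0,0,0],"fingers":[0,0.4,0.5,0.6,0.8,1,1,1]}' 20
python3 -m crank '{"translation":[[0,0,-5],[0,0,-15],[0,0,-25],[0,0,-30],[0,0,-30],[0,0,-15],[0,0,0],[0,0,0]],"roll":[0,0,0,0,0,0,0,0],"fingers":[1,1,1,1,1,1,1,1]}'
python3 -c "
from h import *
go(.482,-.3365,.1,.25)"
```

```text
clock: 11.4
position: [0.4745, -0.1358, 0.0343]
ee_rot: [0.0, 0.139, 0.99, 0.0]
contact_force: [-0.4, 0.0, -0.2]
width: 0.0853
gripper_force: 0.0
clock: 12.2
position: [0.4742, -0.1356, 0.1542]
ee_rot: [0.0, 0.139, 0.99, 0.0]
contact_force: [-0.9, -0.8, -0.6]
width: 0.0855
gripper_force: 0.0
t 12.2 pos [ 0.4742 -0.1356  0.1542] roll -0.529 mm now [ -62.8 -191.    54.2] after roll [  42.2 -196.6   54.2] F [-0.9 -0.8 -0.6] w 0.0855 q6 -1.71 zaxis [ 0.  0. -1.] g 0.0
```

Joint 6 would end up near its limit that way, so I'll turn the other way (+2.613).

```bash
python3 -m crank '{"translation":[[0,0,0],[0,0,0],[0,0,0],[0,0,0],[0,0,0],[0,0,0],[0,0,0],[0,0,0]],"roll":[0.15,0.15,0.15,0.15,0.15,0.15,0.15,0.15],"fingers":[1,1,1,1,1,1,1,1]}'
python3 -m crank '{"translation":[[0,0,0],[0,0,0],[0,0,0],[0,0,0],[0,0,0],[0,0,0],[0,0,0],[0,0,0]],"roll":[0.15,0.15,0.15,0.15,0.15,0.15,0.15,0.15],"fingers":[1,1,1,1,1,1,1,1]}'
python3 -m crank '{"translation":[[0,0,0],[0,0,0],[-8,35,0],[-8,40,0],[-9,40,0],[-9,40,0],[-6,27,0],[-3,15,0]],"roll":[0.15,0.06,0,0,0,0,0,0],"fingers":[1,1,1,1,1,1,1,1]}'
python3 -m crank '{"translation":[[0,0,10],[0,0,20],[0,0,20],[0,0,10],[0,0,0],[0,0,0]],"roll":[0,0,0,0,0,0],"fingers":[1,1,1,1,1,1]}'
python3 - <<'E'
from h import *
go(.482,-.3365,.002,.25)
a=get_image("scene")[220:390,310:500];b=get_image("top")[190:360,320:510]
cv2.imwrite("pics/g4.png",cv2.resize(np.hstack([a,b]),None,fx=2.1,fy=2.1,interpolation=2))
E
```

```text
clock: 13.0
position: [0.4734, -0.1353, 0.1525]
ee_rot: [-0.002, 0.676, 0.737, -0.001]
contact_force: [-1.4, 1.0, 0.1]
width: 0.0855
gripper_force: 0.0
clock: 13.8
position: [0.4734, -0.1353, 0.1525]
ee_rot: [-0.001, 0.974, 0.226, -0.001]
contact_force: [0.1, -0.0, -0.3]
width: 0.0855
gripper_force: 0.0
clock: 14.6
position: [0.4813, -0.3391, 0.1522]
ee_rot: [-0.001, 0.992, 0.125, -0.001]
contact_force: [0.3, 1.1, -0.4]
width: 0.0857
gripper_force: 0.0
clock: 15.2
position: [0.4823, -0.3364, 0.0943]
ee_rot: [-0.0, 0.992, 0.126, -0.0]
contact_force: [0.6, -1.2, 0.5]
width: 0.0856
gripper_force: 0.0
t 15.2 pos [ 0.4823 -0.3364  0.0943] roll 0.004 mm now [-0.3  0.1 92.3] after roll [-0.3  0.1 92.3] F [ 0.6 -1.2  0.5] w 0.0856 q6 0.59 zaxis [-0.     0.001 -1.   ] g 0.0
```

View pics/g4.png

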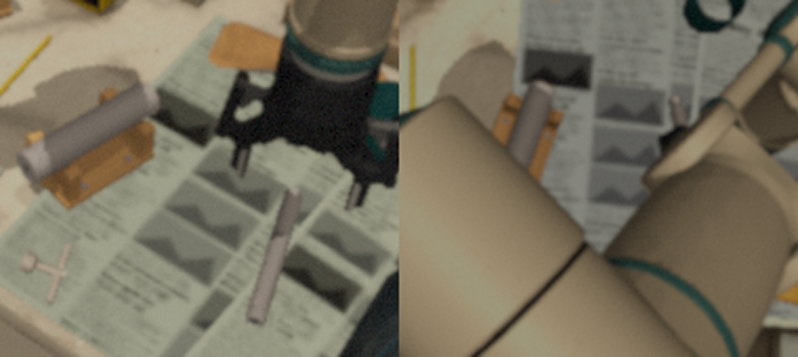

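The thick shaft sits cradled and centred in the wide rest, left crop (90,130). The fingers at (240,160) and (358,195) straddle the thin shaft. Next I descend and grip.

```bash
python3 -m crank '{"translation":[[0,0,15],[0,0,25],[0,0,22],[0,0,12],[0,0,6],[0,0,3],[0,0,0],[0,0,0]],"roll":[0,0,0,0,0,0,0,0],"fingers":[1,1,1,1,1,1,1,1]}'
python3 -m crank '{"translation":[[0,0,4],[0,0,3],[0,0,1.5],[0,0,0],[0,0,0],[0,0,0]],"roll":[0,0,0,0,0,0],"fingers":[1,1,1,1,0.5,0.3]}' 30
python3 -m crank '{"translation":[[0,0,0],[0,0,0],[0,0,0],[0,0,0],[0,0,0],[0,0,0],[0,0,0],[0,0,0]],"roll":[0,0,0,0,0,0,0,0],"fingers":[0.2,0.1,0,0,0,0,0,0]}' 60
python3 -c "
from h import *
go(.482,-.3365,.002,.25)"
```

```text
clock: 16.1
position: [0.4828, -0.3377, 0.0121]
ee_rot: [0.001, 0.992, 0.126, 0.001]
contact_force: [0.4, 0.3, 1.0]
width: 0.0852
gripper_force: 0.0
clock: 16.7
position: [0.4822, -0.3373, 0.0028]
ee_rot: [0.0, 0.992, 0.126, 0.0]
contact_force: [-0.0, -0.1, -0.9]
width: 0.0594
gripper_force: 0.0
clock: 17.5
position: [0.4822, -0.3372, 0.003]
ee_rot: [-0.0, 0.992, 0.126, 0.0]
contact_force: [-0.9, 1.8, 5.0]
width: 0.0156
gripper_force: 58.9
t 17.5 pos [ 0.4822 -0.3372  0.003 ] roll 0.003 mm now [ 0.  -0.7  1. ] after roll [ 0.  -0.7  1. ] F [-0.9  1.8  5. ] w 0.0156 q6 0.59 zaxis [ 0.  0. -1.] g 58.875330090522766
```

```bash
python3 -m crank '{"translation":[[0,0,-5],[0,0,-15],[0,0,-25],[0,0,-30],[0,0,-35],[0,0,-25],[0,0,-15],[0,0,0]],"roll":[0,0,0,0,0,0,0,0],"fingers":[0,0,0,0,0,0,0,0]}'
python3 -m crank '{"translation":[[0,0,0],[0,0,0],[0,0,0],[0,0,0],[0,0,0],[0,0,0],[0,0,0],[0,0,0]],"roll":[0.1,0.13,0.13,0.13,0.13,0.09,0.04,0],"fingers":[0,0,0,0,0,0,0,0]}'
python3 -c "
from h import *
go(.566,.112,.15,-.498)"
```

```text
clock: 18.3
position: [0.4833, -0.3384, 0.1549]
ee_rot: [0.002, 0.992, 0.126, 0.002]
contact_force: [0.8, -0.9, -1.9]
width: 0.0157
gripper_force: 58.7
clock: 19.1
position: [0.4814, -0.3367, 0.1509]
ee_rot: [-0.001, 0.969, -0.246, -0.001]
contact_force: [0.1, -0.1, -3.1]
width: 0.0158
gripper_force: 58.7
t 19.1 pos [ 0.4814 -0.3367  0.1509] roll 0.001 mm now [-139.6 -434.7    1.6] after roll [-140.  -434.6    1.6] F [ 0.1 -0.1 -3.1] w 0.0158 q6 1.34 zaxis [-0.002  0.002 -1.   ] g 58.66845667362213
```

```bash
python3 -m crank '{"translation":[[-5,-15,0],[-9,-27,0],[-12,-38,0],[-12,-38,0],[-12,-38,0],[-12,-38,0],[-12,-38,0],[-12,-38,0]],"roll":[0,0,0,0,0,0,0,0],"fingers":[0,0,0,0,0,0,0,0]}'
python3 -m crank '{"translation":[[-12,-38,0],[-12,-38,0],[-12,-38,0],[-9,-27,0],[-5,-18,0],[-4,-6,0],[0,0,0],[0,0,0]],"roll":[0,0,0,0,0,0,0,0],"fingers":[0,0,0,0,0,0,0,0]}'
python3 -c "
from h import *
go(.566,.112,.042,-.498)"
```

```text
clock: 19.9
position: [0.5347, -0.0562, 0.1524]
ee_rot: [-0.0, 0.969, -0.246, -0.0]
contact_force: [0.9, 0.4, -2.4]
width: 0.0159
gripper_force: 58.8
clock: 20.7
position: [0.5659, 0.1113, 0.1525]
ee_rot: [0.0, 0.969, -0.246, -0.0]
contact_force: [-0.6, -1.4, -2.4]
width: 0.0156
gripper_force: 58.9
t 20.7 pos [0.5659 0.1113 0.1525] roll 0.001 mm now [-1.000e-01 -8.000e-01  1.105e+02] after roll [-1.000e-01 -8.000e-01  1.105e+02] F [-0.6 -1.4 -2.4] w 0.0156 q6 2.14 zaxis [-0.001 -0.001 -1.   ] g 58.85324835777283
```

```bash
python3 -m crank '{"translation":[[0,-1,15],[0,0,25],[0,0,25],[0,0,15],[0,0,8],[0,0,4],[0,0,0],[0,0,0]],"roll":[0,0,0,0,0,0,0,0],"fingers":[0,0,0,0,0,0,0,0]}'
python3 - <<'E'
from h import *
go(.566,.112,.042,-.498)
a=get_image("scene")[150:270,230:350];b=get_image("top")[150:270,220:340]
cv2.imwrite("pics/g5.png",cv2.resize(np.hstack([a,b]),None,fx=3.3,fy=3.3,interpolation=2))
E
```

```text
clock: 21.5
position: [0.5678, 0.1125, 0.0616]
ee_rot: [-0.0, 0.969, -0.246, 0.001]
contact_force: [0.6, 0.3, -1.9]
width: 0.016
gripper_force: 58.9
t 21.5 pos [0.5678 0.1125 0.0616] roll 0.0 mm now [-1.3  1.3 19.6] after roll [-1.3  1.3 19.6] F [ 0.6  0.3 -1.9] w 0.016 q6 2.14 zaxis [ 0.002  0.    -1.   ] g 58.85394752025604
```

View pics/g5.png

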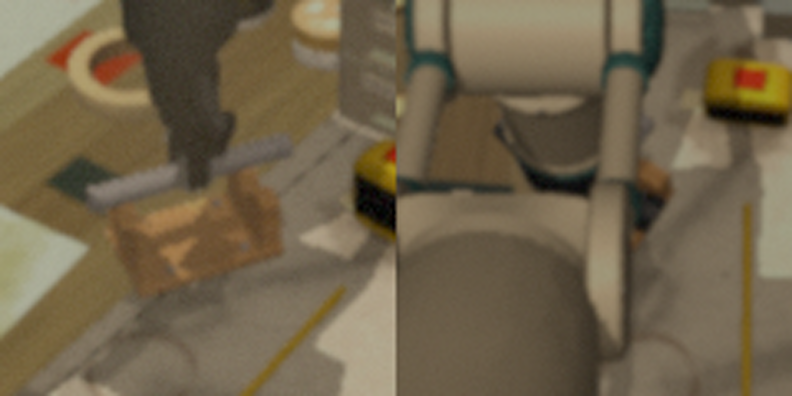

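The thin shaft, from (95,195) to (290,148) in the left crop, lies level and parallel above the narrow rest. Lowering.

```bash
python3 -m crank '{"translation":[[0,0,4],[0,0,4],[0,0,3],[0,0,2],[0,0,1],[0,0,0],[0,0,0],[0,0,0]],"roll":[0,0,0,0,0,0,0,0],"fingers":[0,0,0,0,0,0,0,0]}'
python3 -m crank '{"translation":[[0,0,1.5],[0,0,1],[0,0,1],[0,0,0],[0,0,0]],"roll":[0,0,0,0,0],"fingers":[0,0,0,0,0]}'
python3 -m crank '{"translation":[[0,0,0.5],[0,0,0.5],[0,0,0],[0,0,0]],"roll":[0,0,0,0],"fingers":[0,0,0,0]}'
```

```text
clock: 22.4
position: [0.5672, 0.1128, 0.0469]
ee_rot: [-0.0, 0.969, -0.246, 0.0]
contact_force: [-0.0, -0.5, -2.5]
width: 0.0153
gripper_force: 58.9
clock: 22.9
position: [0.5669, 0.1125, 0.0434]
ee_rot: [0.0, 0.969, -0.246, -0.0]
contact_force: [-0.7, -2.0, -0.8]
width: 0.0152
gripper_force: 59.1
clock: 23.3
position: [0.5669, 0.1124, 0.0432]
ee_rot: [0.0, 0.969, -0.246, 0.0]
contact_force: [-3.0, -2.6, 5.6]
width: 0.0154
gripper_force: 59.7
```

Touching one flank of the V; shift 1 mm toward the free side, settle, then release.

```bash
python3 -m crank '{"translation":[[0,0.7,0],[0,0.5,0.5],[0,0,0.5],[0,0,0],[0,0,0]],"roll":[0,0,0,0,0],"fingers":[0,0,0,0,0]}'
```

```text
clock: 23.8
position: [0.5666, 0.1113, 0.042]
ee_rot: [0.0, 0.969, -0.246, 0.0]
contact_force: [-2.8, -2.1, 6.0]
width: 0.0159
gripper_force: 59.8
```

```bash
python3 -m crank '{"translation":[[0,0.5,0],[0,0,0],[0,0,0],[0,0,0],[0,0,0],[0,0,0],[0,0,0],[0,0,0]],"roll":[0,0,0,0,0,0,0,0],"fingers":[0,0.1,0.25,0.4,0.6,0.8,1,1]}' 20
python3 -m crank '{"translation":[[0,0,-5],[0,0,-15],[0,0,-25],[0,0,-40],[0,0,-40],[0,0,-40],[0,0,-20],[0,0,0]],"roll":[0,0,0,0,0,0,0,0],"fingers":[1,1,1,1,1,1,1,1]}'
python3 -m crank '{"translation":[[0,-40,0],[0,-50,0],[0,-50,0],[0,-50,0],[0,-50,0],[0,-30,0],[0,0,0],[0,0,0]],"roll":[0,0,0,0,0,0,0,0],"fingers":[1,1,1,1,1,1,1,1]}'
python3 - <<'E'
from h import *
a=get_image("scene")[170:330,235:395];b=get_image("top")[160:320,240:400]
cv2.imwrite("pics/g6.png",cv2.resize(np.hstack([a,b]),None,fx=2.5,fy=2.5,interpolation=2))
E
```

```text
clock: 24.6
position: [0.5663, 0.1113, 0.0412]
ee_rot: [-0.0, 0.969, -0.246, -0.0]
contact_force: [-0.5, 0.8, -0.8]
width: 0.0853
gripper_force: 0.0
clock: 25.4
position: [0.5683, 0.1115, 0.2306]
ee_rot: [-0.001, 0.969, -0.246, 0.004]
contact_force: [0.4, 0.1, 0.9]
width: 0.0855
gripper_force: 0.0
clock: 26.2
position: [0.6942, 0.3486, 0.2238]
ee_rot: [0.001, 0.969, -0.246, -0.001]
contact_force: [-0.3, -0.3, -0.7]
width: 0.0853
gripper_force: 0.0
```

View pics/g6.png

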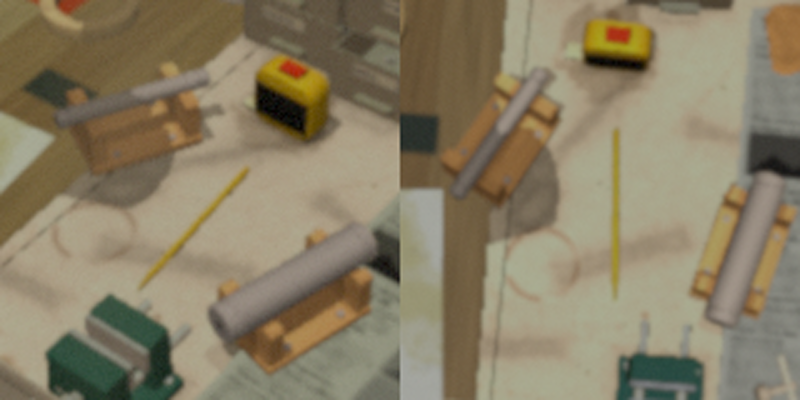

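Both shafts lie in the right notches, parallel to their rests and about centred: thin from (455,190) to (545,75) and thick from (722,320) to (768,178) in the right crop. The arm is clear.

```bash
python3 -c "
from rig import manip
print(manip.sign_off())"
```

```text
the job is handed in; nothing more can be done
None
```

The thick shaft lies in the wide-notch rest and the thin shaft in the narrow-notch rest, both about centred and let go with the arm clear; I handed the job in at about 26 s, and the sign-off returned no verdict.

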